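# Eject the logger's memory cartridge and trap it as it pops out

## Task

Get the memory cartridge out of the bench logger by fingertip alone: push the lock slide on its hood right over to open (onto the red mark), then press the blue eject key with one fingertip while the other finger waits on the slope and stops the cartridge once it has popped out by 15 mm or more, before it runs off the lower edge. Finish while holding it so, a finger still against the cartridge, which lies still on the slope. Hold it lightly, neither squeezed nor lifted, and leave the things round about alone.

Things in the scene. Friction and masses are not known exactly. Their poses are not given: they have to be found in the camera images.
- logger: Light grey wedge-shaped desk logger, fixed, 209 mm deep (x), 134 wide (y), 125 high at the back. Origin: centre of its underside; x to its back, y to its left seen from the robot, z up. Front half: a slick panel sloping 20 degrees down towards the robot, 128 mm long. Rear half: a hood, its roof parallel to the panel and 29 mm above it, display on the right, lock slide on the left.
- ramp (a point): Frame fixed to the logger, on the floor of the cartridge's channel, on its centre line under the seated cartridge's front edge. x points down the slope, y right (logger's -y), z square out of the panel. The cartridge's x here is how far it has popped out; the panel's lower edge is at x = 118 mm. The channel is 57 mm wide between dark guide rails 6 mm high and goes straight down the panel.
- cartridge: Loose dark memory cartridge, orange front edge, 72 long, 54 wide, 16 mm thick, about 0.12 kg, seated in the hood's slot with 10 mm showing. Origin: underside, middle of the front edge; its frame is level (x back, y left). Once unlocked and the key pressed, a 2 N spring shoots it down the slope and it slides on: 35 mm in 0.15 s, the lower edge in 0.3 s: a finger must already stand in its way.
- cartridge_front (a point): Point in the middle of the cartridge's orange front face, 8 mm above the channel floor.
- lock_slide (a joint): Lock slide on the hood's roof, m: 0 locked (starts at 0 to 0.003), 0.015 fully open at its stop. Moves along the logger's +y (left), takes about 1.5 N, stays where left. Its pin holds the cartridge until it is past 0.011; do not press the key before. Its knob covers a green mark when locked and a red one when open.
- lock_knob (a point): Centre of the top of the lock slide's dark knob; moves with it. The knob is 16 mm along the slope, 12 mm along y, and stands 11 mm above the roof, square to it. To its right (-y) the roof is flat and free but for the display, 2 mm proud.
- eject_key (a joint): Blue eject key, m: 0 up, 0.007 fully down. Goes straight into the panel (ramp's -z) against a spring, 1 N at first and 4 N at the bottom; comes up when released. From about 0.004 on the latch lets the cartridge go.
- eject_key_top (a point): Centre of the key's top face (34 mm along the slope, 26 along y, white triangle); moves with it. 14 mm above the panel when up, 7 when down; 45 mm down the slope from the seated cartridge's front edge and 56 mm left (+y) of the channel's centre line. One fingertip on it and one in mid-channel stand level, 56 mm apart; with the key down the latter is 7 mm above the floor and stops the cartridge.
- vial_1: Blue-capped glass sample vial, 28 mm across, 66 mm high, standing a few centimetres left of the logger. Origin: centre of the underside. Leave it alone.
- vial_3: Another blue-capped sample vial, 28 mm across, 66 mm high, farther left. Leave it alone.
- blank_flange: Steel blank flange, 40 mm across, 10 mm high, lying near the logger's right side. Leave it alone.
- spare_gauge: Round dial gauge lying on its back, 67 x 50 x 27 mm, left on the bench. Leave it alone.
- brass_weight: Brass weight with a knob, 31 mm across, 47 mm high, on the right of the bench. Leave it alone.
- lab_timer: White bench timer, 56 x 64 x 18 mm, on the right of the bench. Leave it alone.

How it is judged:
By the outcome, as a careful person would: the job done as asked, in the order asked, and still so for the second after the job is handed in, while the arm keeps its last pose, push and grip.
It also fails if it takes over 40 s, if anything falls off the work surface, if the arm or the gripper's body presses on something with over 40 N, if the wrist force passes 120 N, or if a joint passes its speed limit or range.

## Robot

A 7-joint arm with a two-finger parallel gripper is mounted at the origin on a cart in front of the work surface, level with it; the furniture and walls round the work are solid. World frame = base frame: x ahead of the robot, y to its left, z up, the work surface at z = 0. Lengths are in mm, angles in rad, forces in N, time in s.
With the tool pointing down it reaches from about 425 to 975 mm from the base axis. Payload 16.7 kg.
Tool frame: the origin (TCP) lies at the very end of the fingers, on their centre line; the grasp point (between the pads) lies 19 mm behind it; z points along the fingers, y is the direction in which the jaws open and shut (so a half turn about z gives the same grasp; the last joint's range is limited). The gripper opens to 85 mm and grips with 20 to 120 N. Pads are 22 mm wide; open, the fingers measure 114 mm over their backs; the gripper's body (76 mm by 85 mm) begins 54 mm behind the grasp point. The pads swing forward as they close: fully open they stand 13 mm farther back than shut.
Start: joints at [-1.433, 0.426, 0.074, 1.606, -0.034, 1.111, -0.067], TCP at [191.6, 647.198, 231.302] pointing down, gripper open.
Joint ranges: [-2.85, 2.85], [-0.5, 2.14], [-1.23, 1.37], [0.21, 2.46], [-1.02, 4.16], [0.16, 2.05], [-2.73, 2.73]. Speed limits (rad/s): [1.89, 1.89, 2.39, 2.39, 3.01, 3.01, 3.01].

## Interface

Orientations are given as a unit quaternion [x, y, z, w].
In Python, from workcell import r gives the robot as it stands. The module is installed in compiled form; this text tells all that it offers.
- The arm moves only by the tool play_rows, never from a script. Its argument "plan" is a list that holds one entry, the list of rows, each a list of 5 numbers: the finger opening in m, from 0 to 0.0854, then the shift along the tool's x, y, z in m, then the turn about the tool's z in rad. A call has 1 to 20 rows; each row shifts and turns the commanded pose from where the row before left it, along the tool's axes as they then stand; what a row does not reach is not made up. A row lasts 1/12 s, in which the tool goes at most 41.7 mm and 7.16 degrees, less where a joint would pass 70% of its speed; a pose out of reach is approached as far as the arm can. A call is refused whole if a number of a shift passes 0.0417 or a number of a turn 0.125, either way. A call with a gripper value outside its range is refused whole. The fingers move at their own pace and stop on an object; "grip_force" is the grip in N (left out, the last holds). Time passes only in rows, so rows that do not move let the fingers close. It gives the time, the measured TCP pose, the force and the opening at its end, in the units of the state.
- r.read_state(): the state, without advancing time (a new reading comes with each control period).
- r.camera(name): name is "side" or "top"; returns a dict with "pixels" (400x640x3 uint8, blue, green, red), "intrinsics" (3x3 intrinsics, pixels), "T" (4x4, takes a point from camera to world coordinates). Camera axes: x right, y up, looking along -z (the intrinsics and any distortion apply to the point x, -y, -z); pixel columns grow to the right and rows downward; lengths in mm; the calibration is good to about 2 mm. A picture is of the moment at which its call begins. There is no depth.
- r.hand_in(): hands the job in, once; it reports no verdict.
The state is a dict: "clock": time; "joint_pos": joint angles; "dq": joint speeds; "effort": joint torques, N m; "tcp_pos": TCP position; "ee_rot": TCP orientation; "force": force on the tool from outside, world axes, zero at the start; "torque": the same for the moment, N m; "grip_width": finger opening in mm.
Only numpy, scipy, OpenCV 4.12 (cv2) and the standard library are available. Lean on these libraries where they do the work, as an engineer would, in place of code of your own. Each camera call takes 0.05 s, during which the arm holds its last target.

## Working session

There is one attempt and no reset: what is moved stays moved. The work goes in short steps, Python scripts to look and compute and a tool call to move; the robot and the scene stay as the last step left them, time stands still between calls to the robot, and variables do not carry over. Pictures are saved under pics/ and viewed, and the job is handed in when it is done.

Besides the shell and the picture viewer there is one more tool, called as name(argument=value, ...), one argument or row to a line, values as JSON. play_rows: Moves the arm, as the interface text tells. Its arguments: {"type":"object","properties":{"plan":{"type":"array"},"grip_force":{"type":"number"}},"required":["plan"]}

```bash
mkdir -p pics; python3 - <<'E'
from workcell import r
import cv2,numpy as np
s=r.read_state()
for k in s: print(k,np.round(s[k],4))
for n in("side","top"):
    c=r.camera(n); cv2.imwrite(f"pics/{n}0.png",c["pixels"]); np.savez(f"{n}0.npz",**{k:np.array(v) for k,v in c.items() if k in("pixels","intrinsics","T")})
    print(n,c.keys(),c["intrinsics"],np.round(c["T"],4))
E
```

```text
clock 0.0
joint_pos [-1.4325  0.4267  0.0739  1.6066 -0.0341  1.1108 -0.0671]
dq [ 0.0018 -0.0004  0.0003 -0.0007  0.0002 -0.0018  0.0013]
effort [ 6.00000e-04 -9.49829e+01  3.76060e+00 -4.63515e+01  1.91000e-02
  1.01000e-02 -1.00000e-04]
tcp_pos [191.4972 646.8562 230.6254]
ee_rot [ 1.434e-01  9.897e-01 -6.000e-04 -1.000e-04]
force [-0.5105  0.7124 -1.017 ]
torque [ 0.0085 -0.0156 -0.0437]
grip_width 85.6408
side dict_keys(['pixels', 'intrinsics', 'T']) [[462.45236658   0.         323.6458292 ]
 [  0.         462.45236658 199.78833298]
 [  0.           0.           1.        ]] [[-8.7790000e-01  1.7060000e-01 -4.4730000e-01 -1.6850160e+02]
 [-4.7870000e-01 -3.2870000e-01  8.1410000e-01  1.2800472e+03]
 [-8.2000000e-03  9.2890000e-01  3.7020000e-01  6.1848950e+02]
 [ 0.0000000e+00  0.0000000e+00  0.0000000e+00  1.0000000e+00]]
top dict_keys(['pixels', 'intrinsics', 'T']) [[422.03590446   0.         318.8095868 ]
 [  0.         422.03590446 196.67527732]
 [  0.           0.           1.        ]] [[ 2.0000000e-03  9.9840000e-01 -5.7000000e-02  4.0774030e+02]
 [-9.9980000e-01  8.0000000e-04 -2.0800000e-02  9.9029300e+01]
 [-2.0700000e-02  5.7000000e-02  9.9820000e-01  1.4235897e+03]
 [ 0.0000000e+00  0.0000000e+00  0.0000000e+00  1.0000000e+00]]
```

View pics/side0.png

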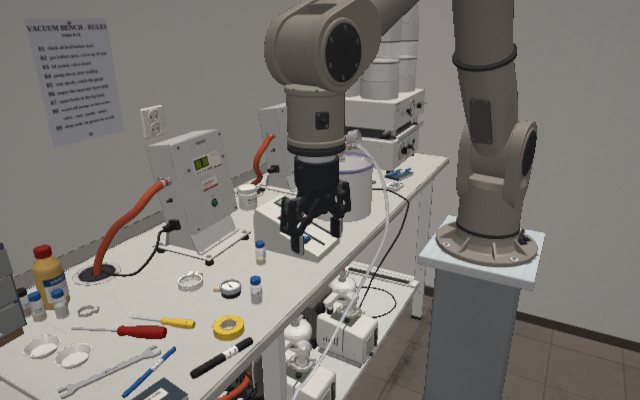

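View pics/top0.png

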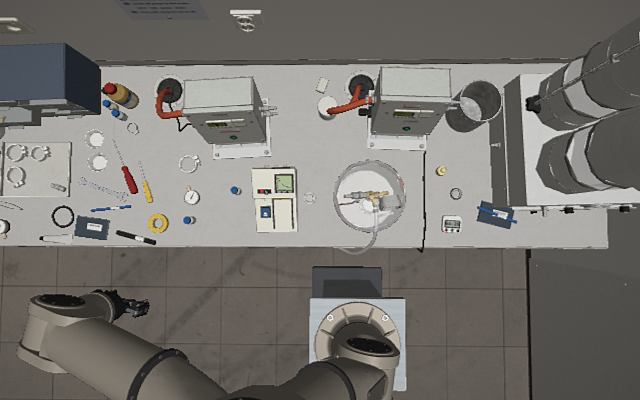

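```bash
python3 - <<'E'
import cv2
a=cv2.imread("pics/top0.png")[155:245,225:325]
cv2.imwrite("pics/topz.png",cv2.resize(a,None,fx=6.5,fy=6.5,interpolation=cv2.INTER_CUBIC))
a=cv2.imread("pics/side0.png")[180:270,240:350]
cv2.imwrite("pics/sidez.png",cv2.resize(a,None,fx=6.5,fy=6.5,interpolation=cv2.INTER_CUBIC))
E
```

```text
(no output)
```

View pics/topz.png

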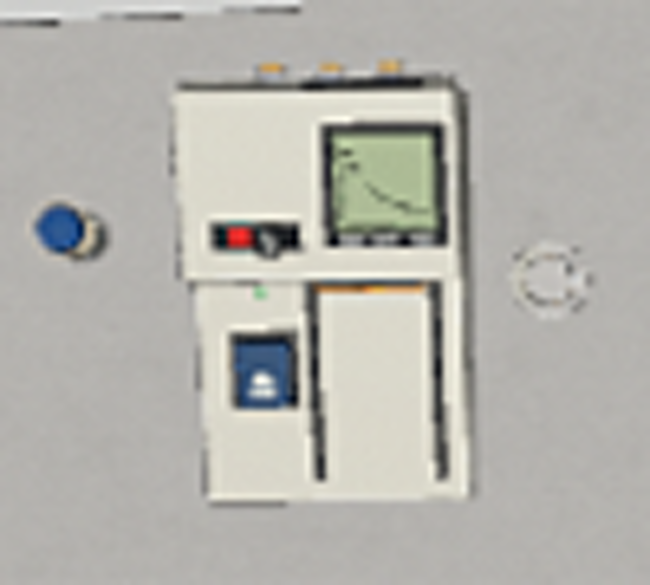

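View pics/sidez.png

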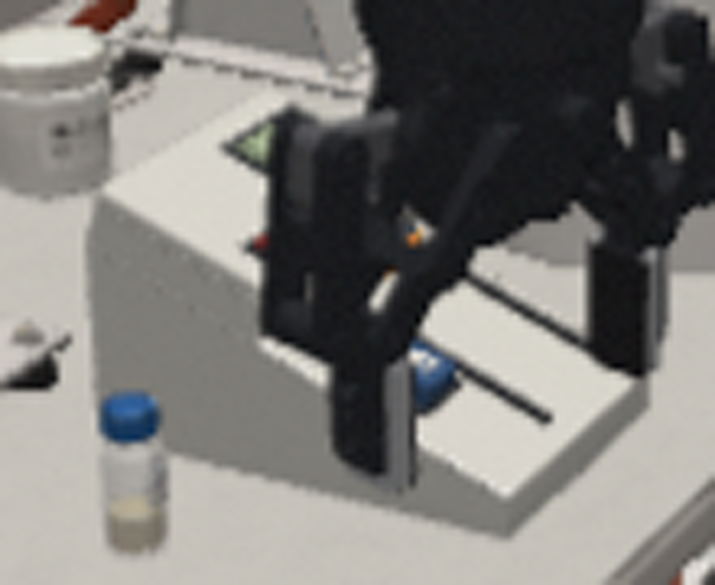

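```bash
cat > h.py <<'E'
import numpy as np,cv2
def ld(n):
    d=np.load(n); return d["pixels"],d["intrinsics"],d["T"]
def ray(K,T,u,v):
    d=np.array([(u-K[0,2])/K[0,0],-(v-K[1,2])/K[1,1],-1.]); return T[:3,3],T[:3,:3]@d
def atz(K,T,u,v,z):
    o,d=ray(K,T,u,v); return o+d*(z-o[2])/d[2]
def proj(K,T,P):
    p=T[:3,:3].T@(np.array(P)-T[:3,3]); return K[0,0]*p[0]/-p[2]+K[0,2], K[1,1]*-p[1]/-p[2]+K[1,2]
E
python3 - <<'E'
from h import *
im,K,T=ld("top0.npz")
def cen(m,name):
    x0,y0,x1,y1=225,155,325,245
    mm=np.zeros(im.shape[:2],np.uint8); mm[y0:y1,x0:x1]=m[y0:y1,x0:x1]
    n,l,s,c=cv2.connectedComponentsWithStats(mm)
    for i in range(1,n):
        if s[i,4]>4: print(name,s[i],np.round(c[i],2))
hsv=cv2.cvtColor(im,cv2.COLOR_BGR2HSV); h,s,v=cv2.split(hsv)
cen((h>95)&(h<130)&(s>100),"blue")
cen(((h<6)|(h>174))&(s>130),"red")
cen((h>8)&(h<25)&(s>120),"orange")
cen((h>35)&(h<75)&(s>40),"green")
cen(v<75,"dark")
# lightness profiles along rows / columns
g=cv2.cvtColor(im,cv2.COLOR_BGR2GRAY)
for row in (205,215,225): print(row,[(i,int(g[row,i])) for i in range(250,302)])
for col in (265,285): print(col,[(i,int(g[i,col])) for i in range(222,238)])
E
```

```text
blue [231 187   7   7  36] [233.97 189.92]
blue [261 207   9  11  61] [264.84 211.16]
red [260 190   4   3  12] [261.5 191. ]
orange [274 199  16   1  16] [281.5 199. ]
green [276 176  17  15 229] [283.56 182.69]
dark [271 167  19   2  23] [280.09 167.52]
dark [275 175   2  18  18] [275.17 183.5 ]
dark [279 174  14  13  27] [288.59 176.93]
dark [296 180   1   5   5] [296. 182.]
dark [292 188   2   5   7] [292.57 190.14]
dark [258 190   2   3   6] [258.5 191. ]
dark [264 190   2   4   5] [264.2 191.8]
dark [266 190   5   3  12] [268.42 190.83]
dark [273 205   1  13  13] [273. 211.]
dark [292 204   1  16  16] [292.  211.5]
dark [261 207   9   2  10] [265.4 207.1]
dark [269 212   2   5   6] [269.83 214.33]
205 [(250, 179), (251, 180), (252, 179), (253, 177), (254, 176), (255, 190), (256, 212), (257, 215), (258, 215), (259, 218), (260, 225), (261, 232), (262, 233), (263, 234), (264, 235), (265, 237), (266, 200), (267, 184), (268, 183), (269, 181), (270, 178), (271, 225), (272, 125), (273, 42), (274, 199), (275, 223), (276, 216), (277, 215), (278, 216), (279, 215), (280, 216), (281, 214),
[... 1181 characters left out ...]
6, 222), (277, 215), (278, 215), (279, 215), (280, 214), (281, 215), (282, 214), (283, 214), (284, 214), (285, 214), (286, 214), (287, 213), (288, 214), (289, 215), (290, 221), (291, 185), (292, 81), (293, 81), (294, 203), (295, 222), (296, 230), (297, 162), (298, 162), (299, 177), (300, 176), (301, 177)]
265 [(222, 215), (223, 215), (224, 213), (225, 214), (226, 213), (227, 214), (228, 213), (229, 214), (230, 215), (231, 221), (232, 137), (233, 171), (234, 181), (235, 177), (236, 177), (237, 177)]
285 [(222, 214), (223, 214), (224, 215), (225, 214), (226, 213), (227, 213), (228, 214), (229, 215), (230, 214), (231, 216), (232, 181), (233, 176), (234, 179), (235, 179), (236, 179), (237, 177)]
```

```bash
python3 - <<'E'
from h import *
im,K,T=ld("top0.npz")
g=cv2.cvtColor(im,cv2.COLOR_BGR2GRAY).astype(float)
t=np.tan(np.radians(20)); c=np.cos(np.radians(20))
def onslope(u,v,h,x0,y0,yaw):
    # plane: z = 18.07+h/c + (xl+104.5)*t ; xl along yaw
    a=np.array([np.cos(yaw),np.sin(yaw)])
    o,d=ray(K,T,u,v)
    # o_z+s d_z = A + t*((o_xy+s d_xy - p0).a)
    A=18.07+h/c+104.5*t
    s=(A+t*((o[:2]-[x0,y0])@a)-o[2])/(d[2]-t*(d[:2]@a)); return o+s*d
def sub(row,a,b):
    w=np.clip(150-g[row,a:b],0,None); return (w*np.arange(a,b)).sum()/w.sum()
F=[atz(K,T,u,231.5,18.07) for u in (257,296.5)]
print("front edge",np.round(F,1))
rows=list(range(203,227))
L=[(sub(r,271,276),r) for r in rows]; R=[(sub(r,290,295),r) for r in rows]
x0,y0,yaw=F[0][0]+104.5,(F[0][1]+F[1][1])/2,0
for it in range(4):
    PL=np.array([onslope(u,v,6,x0,y0,yaw) for u,v in L]);PR=np.array([onslope(u,v,6,x0,y0,yaw) for u,v in R])
    yl=np.polyfit(PL[:,0],PL[:,1],1);yr=np.polyfit(PR[:,0],PR[:,1],1)
    yaw=np.arctan((yl[0]+yr[0])/2)
    n=np.array([-np.sin(yaw),np.cos(yaw)]);a=np.array([np.cos(yaw),np.sin(yaw)])
    gap=np.mean(PL[:,:2]@n)-np.mean(PR[:,:2]@n); yc=(np.mean(PL[:,:2]@n)+np.mean(PR[:,:2]@n))/2
    f=np.mean([p[:2]@a for p in F]); x0,y0=a*(f+104.5)+n*(yc+21)
    print(np.degrees(yaw),np.degrees(np.arctan([yl[0],yr[0]])),"gap",gap,"origin",x0,y0,"front",f,"yc",yc)
def loc(P): return np.round([ (P[:2]-[x0,y0])@a, P[:2]@n-yc, P[2]],1)
for nm,u,v,h in [("key",264.9,211.4,14),("red",261.5,191,29),("knob",266.6,191,40),("window",264,191,29),("orange",281.5,199,16),("disp",283.6,182.7,31)]:
    P=onslope(u,v,h,x0,y0,yaw); print(nm,np.round(P,1),"local x, y-from-channel",loc(P))
print("edges y",[ (atz(K,T,u,225,25)[:2]@n-yc) for u in (256,296.8)])
print("expected key x",6.38-45*c-14*np.sin(np.radians(20)), "front-top cart x",6.38-16*np.sin(np.radians(20)))
print("vial",atz(K,T,233.97,189.92,66))
E
```

```text
front edge [[371.7 334.   18.1]
 [372.  202.3  18.1]]
0.5718089153485911 [0.60586145 0.53775597] gap 61.89919130520951 origin 476.3376522594366 267.5020551973578 front 374.48354334778855 yc 241.73498757652985
0.5716964877087466 [0.6057125  0.53768008] gap 61.88173205356634 origin 476.33752486210966 267.5144945758543 front 374.4830245266389 yc 241.74836748350867
0.5716964882498854 [0.6057125  0.53768007] gap 61.88173601000935 origin 476.33752487429103 267.51449335663875 front 374.4830245291362 yc 241.74836625970846
0.5716964882499199 [0.6057125  0.53768007] gap 61.881736009990334 origin 476.3375248742909 267.51449335664466 front 374.4830245291363 yc 241.74836625971406
key [437.8 302.4  57.1] local x, y-from-channel [-38.2  56.3  57.1]
red [501.4 308.   96.2] local x, y-from-channel [25.4 61.2 96.2]
knob [500.6 290.2 107.6] local x, y-from-channel [ 24.5  43.4 107.6]
window [501.4 300.1  96.2] local x, y-from-channel [25.4 53.3 96.2]
orange [477.3 246.9  73.4] local x, y-from-channel [ 0.7  0.4 73.4]
disp [526.7 237.  107.3] local x, y-from-channel [ 50.1 -10.  107.3]
edges y [np.float64(90.70188086763645), np.float64(-44.825262541672544)]
expected key x -40.69444994192524 front-top cart x 0.9076777067893005
vial [506.96825611 402.22166228  66.        ]
```

play_rows(
  plan=[
    [[0.03,0,0,0,-0.0995],[0.03,0,0,0,-0.0995],[0.03,0,0,0,-0.0995],[0.03,-0.019,-0.0215,0,0],[0.03,-0.019,-0.0215,0,0],[0.03,-0.019,-0.0215,0,0],[0.03,-0.019,-0.0215,0,0],[0.03,-0.019,-0.0215,0,0],[0.03,-0.019,-0.0215,0,0],[0.03,-0.019,-0.0215,0,0],[0.03,-0.019,-0.0215,0,0],[0.03,-0.019,-0.0215,0,0],[0.03,-0.019,-0.0215,0,0],[0.03,-0.019,-0.0215,0,0],[0.03,-0.019,-0.0215,0,0],[0.03,-0.019,-0.0215,0,0],[0.03,-0.019,-0.0215,0,0],[0.03,-0.019,-0.0215,0,0],[0.03,-0.019,-0.0215,0,0]],
  ],
)

```text
clock: 1.68
tcp_pos: [499.9, 305.2, 231.1]
ee_rot: [-0.005, 1.0, -0.0, -0.0]
force: [0.1, 0.1, -0.2]
grip_width: 29.6
```

```bash
cat > snap.py <<'E'
import sys
from workcell import r
from h import *
tag=sys.argv[1]
def snap():
    for n,(x0,y0,x1,y1) in {"side":(240,170,350,270),"top":(225,150,325,245)}.items():
        c=r.camera(n); np.savez(f"{n}{tag}.npz",pixels=c["pixels"],intrinsics=c["intrinsics"],T=c["T"])
        a=c["pixels"][y0:y1,x0:x1]; cv2.imwrite(f"pics/{n}{tag}.png",cv2.resize(a,None,fx=6,fy=6,interpolation=cv2.INTER_CUBIC))
    s=r.read_state(); print({k:np.round(s[k],2) for k in("clock","tcp_pos","force","grip_width")})
snap()
E
python3 snap.py 1
```

```text
{'clock': np.float64(1.78), 'tcp_pos': array([502.16, 302.03, 231.18]), 'force': array([0.1 , 0.26, 0.23]), 'grip_width': np.float64(29.98)}
```

View pics/side1.png

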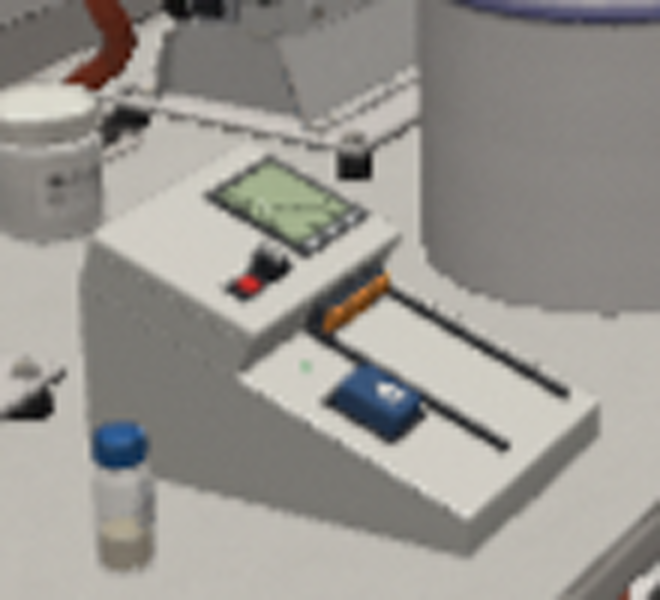

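```bash
cat >> h.py <<'E'
YAW=np.radians(0.572); X0,Y0=476.34,267.5; YC=-21.0; SN,CS=np.sin(np.radians(20)),np.cos(np.radians(20))
def world(x,y,z):
    return np.array([X0+x*np.cos(YAW)-y*np.sin(YAW),Y0+x*np.sin(YAW)+y*np.cos(YAW),z])
def ramp(p,yl,h): # p down slope, yl left of channel, h normal
    return world(6.38-p*CS-h*SN, YC+yl, 58.43-p*SN+h*CS)
E
python3 - <<'E'
from h import *
im,K,T=ld("side1.npz")
P={"key":ramp(45,56,14),"front L corner":world(-104.5,67,18.07),"front R corner":world(-104.5,-67,18.07),"orange top mid":ramp(0,0,16),"railL low end":ramp(118,31,6),"red":ramp(-35,60,29),"rear left roof":world(104.5,67,125)}
for k,p in P.items():
    u,v=proj(K,T,p); print(k,np.round(p,1),"zoom",np.round([(u-240+.5)*6-.5,(v-170+.5)*6-.5]))
# triangulate knob
imt,Kt,Tt=ld("top0.npz")
def tri(us,vs,ut,vt):
    o1,d1=ray(K,T,us,vs);o2,d2=ray(Kt,Tt,ut,vt)
    A=np.c_[d1,-d2];s=np.linalg.lstsq(A,o2-o1,rcond=None)[0];a=o1+s[0]*d1;b=o2+s[1]*d2;return np.round((a+b)/2,1),np.round(np.linalg.norm(a-b),1)
z=lambda X,Y:(240+(X+.5)/6-.5,170+(Y+.5)/6-.5)
print("knob",tri(*z(268,250),266.6,191)); print("red",tri(*z(248,285),261.5,191)); print("key",tri(*z(375,395),265,211.5))
E
```

```text
key [435.3 302.1  56.2] zoom [379. 394.]
front L corner [371.2 333.5  18.1] zoom [469. 529.]
front R corner [372.5 199.5  18.1] zoom [602. 409.]
orange top mid [477.5 246.5  73.5] zoom [363. 299.]
railL low end [369.7 276.4  23.7] zoom [532. 465.]
red [505.3 306.8  97.7] zoom [243. 287.]
rear left roof [580.2 335.5 125. ] zoom [ 71. 225.]
knob (array([500.9, 290. , 110.7]), np.float64(1.2))
red (array([501.4, 307.6,  99.7]), np.float64(0.5))
key (array([437.5, 302.4,  55.4]), np.float64(0.1))
```

```bash
python3 - <<'E'
from h import *
im,K,T=ld("side1.npz")
a=im[200:225,272:292]; cv2.imwrite("pics/knobside.png",cv2.resize(a,None,fx=24,fy=24,interpolation=cv2.INTER_NEAREST))
im,K,T=ld("top0.npz")
a=im[183:203,252:277]; cv2.imwrite("pics/knobtop.png",cv2.resize(a,None,fx=24,fy=24,interpolation=cv2.INTER_NEAREST))
E
```

```text
(no output)
```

View pics/knobside.png

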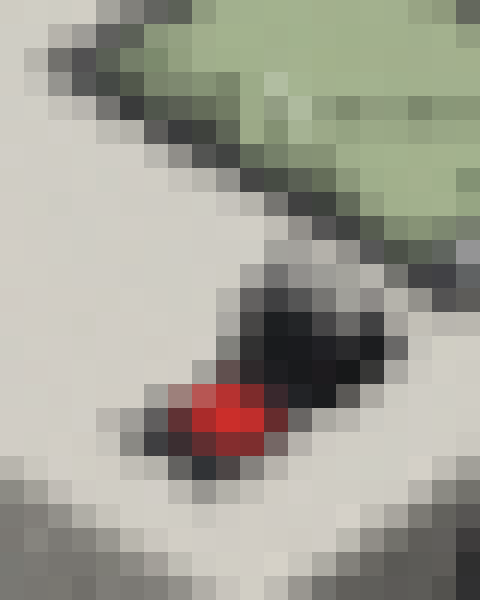

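View pics/knobtop.png

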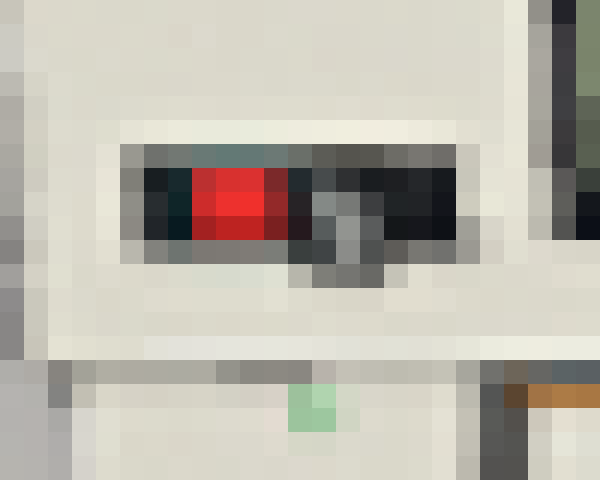

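play_rows(
  plan=[
    [[0.03,0.007,-0.004,0.02,0],[0.03,0,0,0.03,0],[0.03,0,0,0.03,0],[0.03,0,0,0.03,0],[0.03,0,0,0.01,0],[0.03,0,0,0,0]],
  ],
)

```text
clock: 2.28
tcp_pos: [491.0, 301.8, 109.1]
ee_rot: [-0.005, 1.0, -0.001, -0.002]
force: [0.0, -1.3, -0.1]
grip_width: 30.2
```

```bash
python3 snap.py 2
```

```text
{'clock': np.float64(2.38), 'tcp_pos': array([492.33, 302.56, 111.9 ]), 'force': array([-0.08,  0.24,  0.5 ]), 'grip_width': np.float64(29.99)}
```

View pics/side2.png

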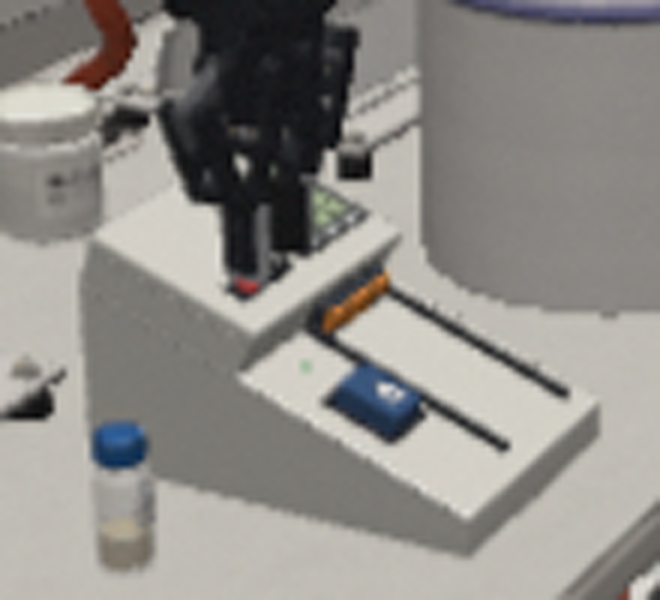

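View pics/top2.png

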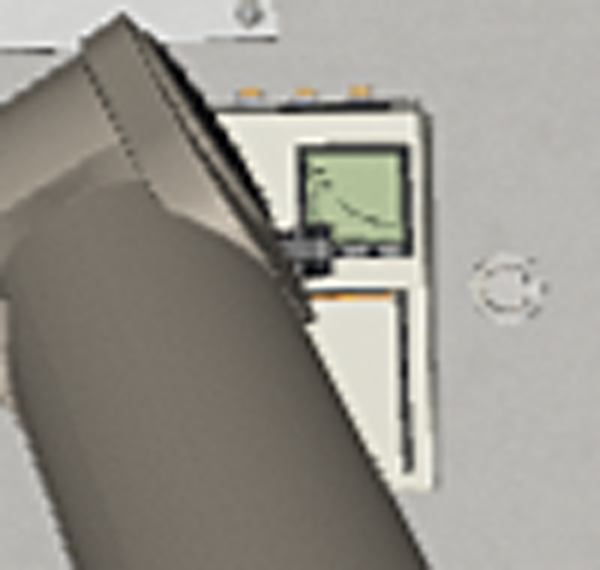

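play_rows(
  plan=[
    [[0.03,0,0,0,0],[0.03,0,0,0,0],[0.03,0,0,0,0]],
  ],
)

```text
clock: 2.63
tcp_pos: [492.7, 302.9, 112.5]
ee_rot: [-0.005, 1.0, 0.001, 0.001]
force: [0.4, 0.5, -0.4]
grip_width: 30.3
```

play_rows(
  plan=[
    [[0.03,-0.0025,-0.005,0,0],[0.03,0,0,0,0],[0.03,0,0,0.005,0],[0.03,0,0,0.005,0],[0.03,0,0,0,0],[0.03,0,0,0,0],[0.03,0,0,0,0]],
  ],
)

```text
clock: 3.22
tcp_pos: [494.6, 297.3, 100.9]
ee_rot: [-0.005, 1.0, -0.0, -0.0]
force: [-0.9, -0.5, -0.5]
grip_width: 29.6
```

```bash
python3 snap.py 3; python3 - <<'E'
from h import *
im,K,T=ld("side3.npz")
a=im[185:225,265:300]; cv2.imwrite("pics/s3z.png",cv2.resize(a,None,fx=15,fy=15,interpolation=cv2.INTER_CUBIC))
E
```

```text
{'clock': np.float64(3.32), 'tcp_pos': array([494.7 , 297.36, 101.02]), 'force': array([-0.52,  0.27, -0.47]), 'grip_width': np.float64(30.07)}
```

View pics/s3z.png

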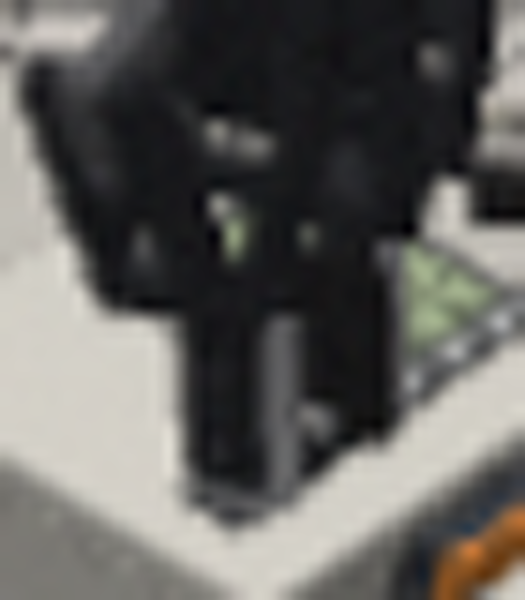

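play_rows(
  plan=[
    [[0.03,0,0.004,0,0],[0.03,0,0.004,0,0],[0.03,0,0.004,0,0],[0.03,0,0,0,0],[0.03,0,0,0,0]],
  ],
)

```text
clock: 3.73
tcp_pos: [494.6, 309.9, 101.3]
ee_rot: [-0.006, 1.0, 0.0, -0.0]
force: [-0.4, -0.3, -0.4]
grip_width: 30.1
```

play_rows(
  plan=[
    [[0.03,0,0.002,0,0],[0.03,0,0.002,0,0],[0.03,0,0,0,0],[0.03,0,0,0,0]],
  ],
)

```text
clock: 4.07
tcp_pos: [494.7, 313.6, 101.3]
ee_rot: [-0.005, 1.0, 0.0, 0.0]
force: [-0.7, 0.1, -0.2]
grip_width: 30.2
```

play_rows(
  plan=[
    [[0.03,0,0.0015,0,0],[0.03,0,0,0,0],[0.03,0,0,0,0],[0.03,0,0,0,0]],
  ],
)

```text
clock: 4.4
tcp_pos: [494.7, 315.0, 101.3]
ee_rot: [-0.005, 1.0, 0.0, 0.0]
force: [-0.2, 0.8, 0.1]
grip_width: 30.3
```

play_rows(
  plan=[
    [[0.03,0,0.0015,0,0],[0.03,0,0,0,0],[0.03,0,0,0,0],[0.03,0,0,0,0]],
  ],
)

```text
clock: 4.73
tcp_pos: [494.7, 315.9, 101.3]
ee_rot: [-0.005, 1.0, -0.0, -0.0]
force: [-0.1, -4.1, 1.9]
grip_width: 30.1
```

```bash
python3 snap.py 4; python3 - <<'E'
from h import *
im,K,T=ld("side4.npz")
a=im[185:225,265:300]; cv2.imwrite("pics/s4z.png",cv2.resize(a,None,fx=15,fy=15,interpolation=cv2.INTER_CUBIC))
E
```

```text
{'clock': np.float64(4.83), 'tcp_pos': array([494.65, 315.96, 101.26]), 'force': array([ 0.02, -6.05,  2.06]), 'grip_width': np.float64(29.92)}
```

View pics/s4z.png

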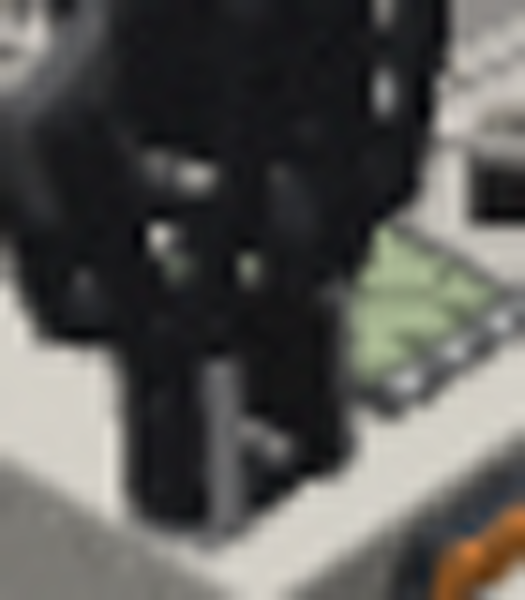

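play_rows(
  plan=[
    [[0.03,0,-0.003,0,0],[0.03,0,0,0,0],[0.03,0,0,-0.03,0],[0.03,0,0,-0.03,0],[0.042,0.029,-0.018,0,0],[0.042,0.029,-0.018,0,0],[0.042,0,0,0,0],[0.042,0,0,0,0],[0.042,0,0,0,0]],
  ],
)

```text
clock: 5.58
tcp_pos: [437.4, 277.5, 161.8]
ee_rot: [-0.006, 1.0, 0.001, 0.0]
force: [0.7, -0.4, 0.2]
grip_width: 42.0
```

```bash
python3 snap.py 5
```

```text
{'clock': np.float64(5.68), 'tcp_pos': array([437.68, 277.48, 161.39]), 'force': array([-0.82,  0.64, -0.05]), 'grip_width': np.float64(42.15)}
```

View pics/side5.png

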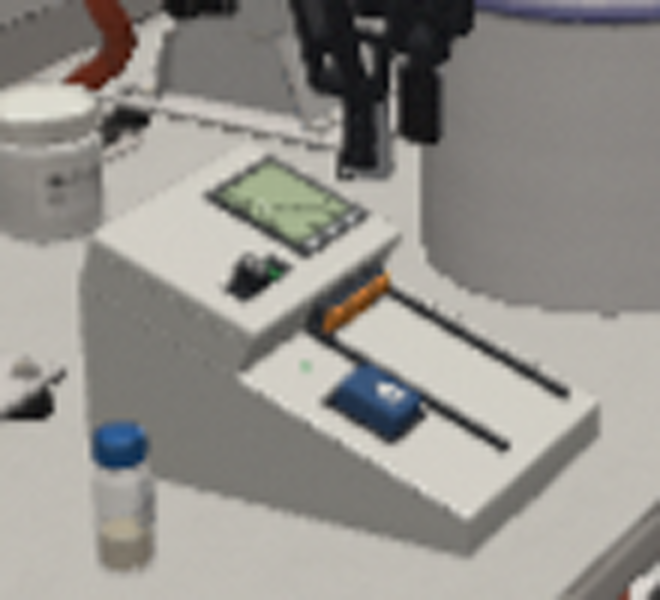

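View pics/top5.png

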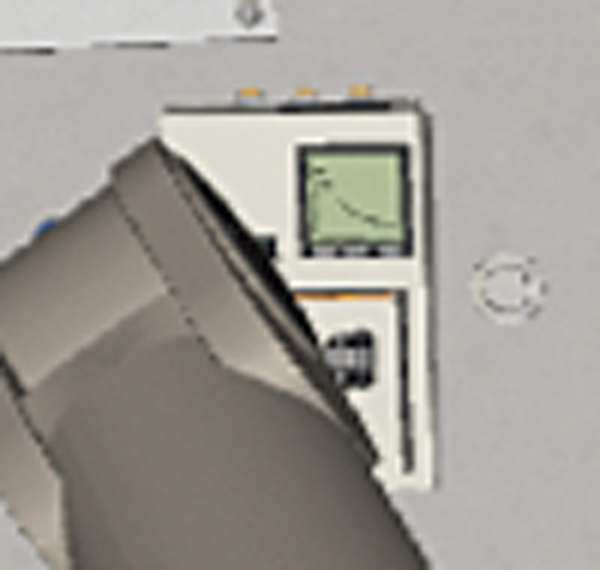

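play_rows(
  plan=[
    [[0.042,0.0015,-0.0035,0.0,0],[0.042,0,0,0.03,0],[0.042,0,0,0.03,0],[0.042,0,0,0.025,0],[0.042,0,0,0,0],[0.042,0,0,0,0],[0.042,0,0,0,0],[0.042,0,0,0,0]],
  ],
)

```text
clock: 6.35
tcp_pos: [436.5, 273.8, 77.8]
ee_rot: [-0.005, 1.0, 0.001, 0.001]
force: [0.1, -0.0, -0.0]
grip_width: 42.1
```

```bash
python3 snap.py 6;python3 - <<'E'
from h import *
im,K,T=ld("side6.npz")
p=np.array([436,274,75.])
for n,q in {"keyfinger mid-bottom":[436,302.6,75],"chan finger":[436,245.5,75],"key":ramp(45,56,14)}.items():
    u,v=proj(K,T,q); print(n,np.round([(u-240+.5)*6-.5,(v-170+.5)*6-.5]))
E
```

```text
{'clock': np.float64(6.45), 'tcp_pos': array([436.25, 273.8 ,  77.64]), 'force': array([-0.3 , -0.49,  0.43]), 'grip_width': np.float64(42.22)}
keyfinger mid-bottom [377. 357.]
chan finger [439. 311.]
key [379. 394.]
```

View pics/side6.png

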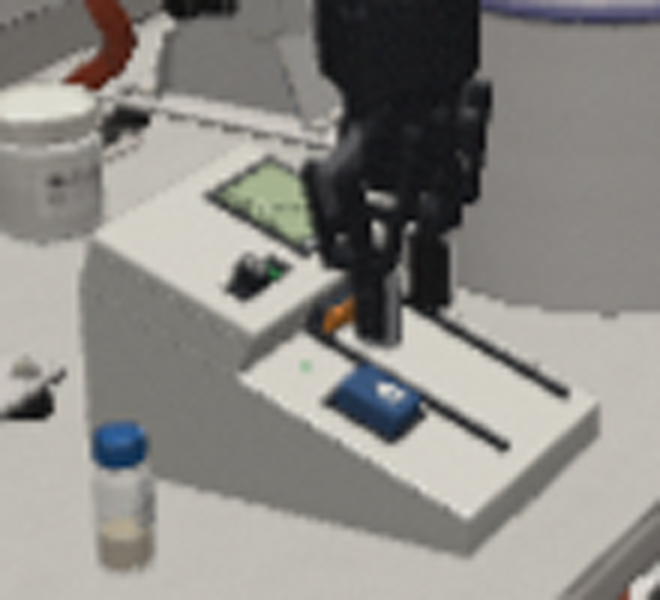

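play_rows(
  plan=[
    [[0.048,0,0,0.006,0],[0.048,0,0,0.006,0],[0.048,0,0,0,0],[0.048,0,0,0,0],[0.048,0,0,0,0],[0.048,0,0,0,0]],
  ],
)

```text
clock: 6.95
tcp_pos: [435.6, 273.3, 64.3]
ee_rot: [-0.005, 1.0, -0.0, -0.0]
force: [-0.3, 0.2, 0.5]
grip_width: 47.9
```

```bash
python3 snap.py 7
```

```text
{'clock': np.float64(7.05), 'tcp_pos': array([435.66, 273.32,  64.41]), 'force': array([ 0.33, -0.03, -0.18]), 'grip_width': np.float64(47.84)}
```

View pics/side7.png

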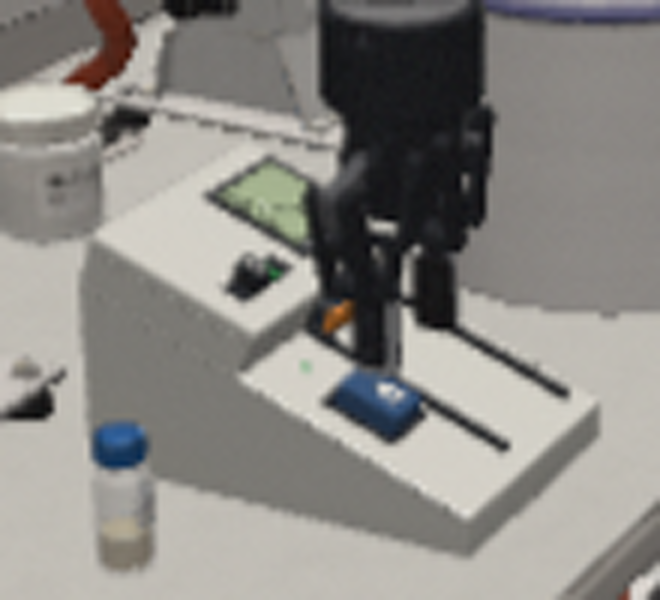

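play_rows(
  plan=[
    [[0.048,0,0,0.002,0],[0.048,0,0,0.001,0],[0.048,0,0,0,0],[0.048,0,0,0,0],[0.048,0,0,0,0]],
  ],
)

```text
clock: 7.47
tcp_pos: [435.6, 273.3, 61.3]
ee_rot: [-0.005, 1.0, -0.0, -0.0]
force: [-0.8, 0.3, 0.1]
grip_width: 47.9
```

play_rows(
  plan=[
    [[0.048,0,0,0.002,0],[0.048,0,0,0,0],[0.048,0,0,0,0],[0.048,0,0,0,0]],
  ],
)

```text
clock: 7.8
tcp_pos: [435.6, 273.3, 59.3]
ee_rot: [-0.005, 1.0, 0.0, -0.0]
force: [0.1, 0.1, 0.4]
grip_width: 48.0
```

play_rows(
  plan=[
    [[0.048,0,0,0.002,0],[0.048,0,0,0,0],[0.048,0,0,0,0],[0.048,0,0,0,0]],
  ],
)

```text
clock: 8.13
tcp_pos: [435.5, 273.3, 57.3]
ee_rot: [-0.005, 1.0, -0.0, -0.0]
force: [-0.8, 0.4, 1.8]
grip_width: 48.1
```

play_rows(
  plan=[
    [[0.048,0,0,0.002,0],[0.048,0,0,0.001,0],[0.048,0,0,0,0],[0.048,0,0,0,0],[0.048,0,0,0,0]],
  ],
)

```text
clock: 8.55
tcp_pos: [435.5, 273.3, 54.3]
ee_rot: [-0.005, 1.0, -0.0, -0.0]
force: [-0.2, 0.3, 2.6]
grip_width: 48.1
```

play_rows(
  plan=[
    [[0.048,0,0,0.0015,0],[0.048,0,0,0,0],[0.048,0,0,0,0],[0.048,0,0,0,0]],
  ],
)

```text
clock: 8.88
tcp_pos: [435.7, 273.4, 53.0]
ee_rot: [-0.005, 1.0, 0.0, 0.0]
force: [-1.6, -0.4, 8.1]
grip_width: 48.0
```

```bash
python3 snap.py 8
```

```text
{'clock': np.float64(8.98), 'tcp_pos': array([435.73, 273.39,  52.95]), 'force': array([-1.4 , -0.24,  5.95]), 'grip_width': np.float64(48.03)}
```

View pics/side8.png

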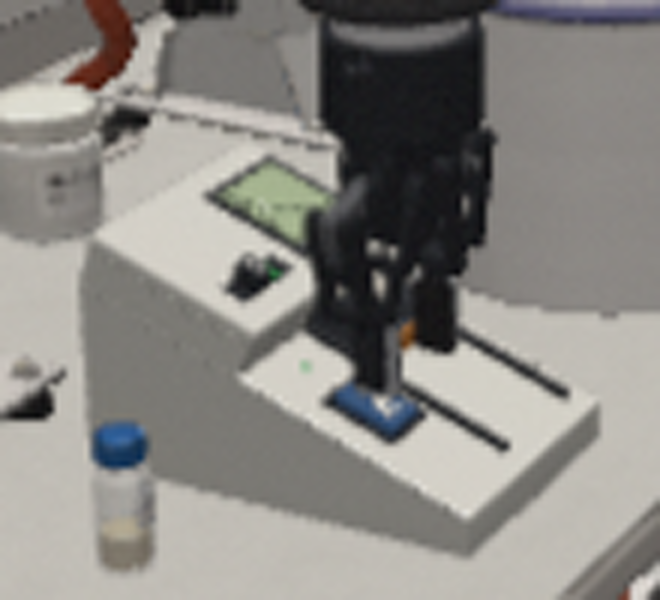

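play_rows(
  plan=[
    [[0.048,0,0,-0.0005,0],[0.048,0,0,0,0],[0.048,0,0,0,0],[0.048,0,0,0,0],[0.048,0,0,0,0],[0.048,0,0,0,0]],
  ],
)

```text
clock: 9.48
tcp_pos: [435.6, 273.3, 53.3]
ee_rot: [-0.005, 1.0, 0.0, 0.0]
force: [-0.7, 0.3, 4.9]
grip_width: 48.0
```

```bash
python3 snap.py 9;python3 - <<'E'
from h import *
im,K,T=ld("side9.npz")
for p in (15,25,30,35,40,45):
  for yl,h in ((27,16),(27,0),(15,8),(0,16)):
    u,v=proj(K,T,ramp(p,yl,h)); print(p,yl,h,np.round([(u-285+.5)*15-.5,(v-205+.5)*15-.5]),end=" ")
  print()
a=im[205:240,285:325]; cv2.imwrite("pics/s9z.png",cv2.resize(a,None,fx=15,fy=15,interpolation=cv2.INTER_CUBIC))
hsv=cv2.cvtColor(im,cv2.COLOR_BGR2HSV); m=(hsv[...,0]>8)&(hsv[...,0]<25)&(hsv[...,1]>110)
ys,xs=np.nonzero(m[205:240,285:325]); print(np.c_[xs+285,ys+205].tolist())
im,K,T=ld("top9.npz"); hsv=cv2.cvtColor(im,cv2.COLOR_BGR2HSV); m=(hsv[...,0]>8)&(hsv[...,0]<25)&(hsv[...,1]>110)
ys,xs=np.nonzero(m[190:240,250:300]); print("top",np.c_[xs+250,ys+190].tolist())
for p in (0,30,35): print(p,proj(K,T,ramp(p,-20,16)))
E
```

```text
{'clock': np.float64(9.58), 'tcp_pos': array([435.64, 273.32,  53.3 ]), 'force': array([-0.21,  0.81,  3.49]), 'grip_width': np.float64(48.18)}
15 27 16 [225. 313.] 15 27 0 [202. 380.] 15 15 8 [246. 323.] 15 0 16 [297. 260.] 
25 27 16 [268. 340.] 25 27 0 [245. 406.] 25 15 8 [289. 349.] 25 0 16 [340. 286.] 
30 27 16 [290. 353.] 30 27 0 [267. 419.] 30 15 8 [311. 362.] 30 0 16 [362. 299.] 
35 27 16 [312. 366.] 35 27 0 [289. 432.] 35 15 8 [332. 375.] 35 0 16 [383. 312.] 
40 27 16 [334. 379.] 40 27 0 [311. 446.] 40 15 8 [354. 388.] 40 0 16 [405. 325.] 
45 27 16 [356. 392.] 45 27 0 [332. 459.] 45 15 8 [376. 401.] 45 0 16 [427. 338.] 
[[307, 224], [308, 224], [309, 224], [307, 225], [308, 225], [309, 225], [307, 226], [308, 226], [307, 227]]
top [[285, 208]]
0 (np.float64(287.84841554560825), np.float64(198.88839393965003))
30 (np.float64(288.17980585806686), np.float64(207.77058645477416))
35 (np.float64(288.2346300445936), np.float64(209.24002886424677))
```

View pics/s9z.png

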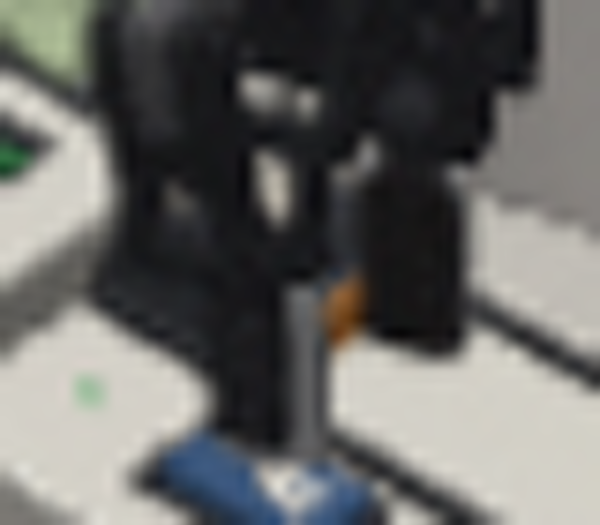

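View pics/top9.png

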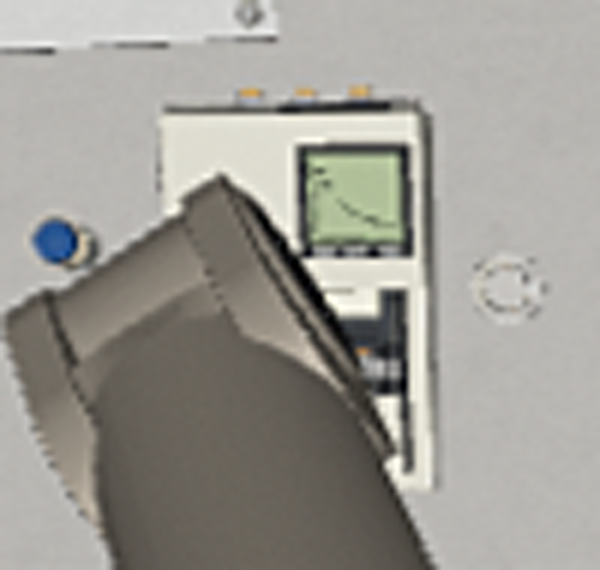

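```bash
python3 - <<'E'
from h import *
from workcell import r
for t in("8","9"):
    im,_,_=ld(f"side{t}.npz"); hsv=cv2.cvtColor(im,cv2.COLOR_BGR2HSV); m=(hsv[...,0]>8)&(hsv[...,0]<25)&(hsv[...,1]>110)
    ys,xs=np.nonzero(m[205:240,285:325]); print(t,len(xs),xs.mean()+285,ys.mean()+205)
print(r.read_state()["force"], r.hand_in())
E
```

```text
8 9 307.77777777777777 225.11111111111111
9 9 307.77777777777777 225.11111111111111
the job is handed in; nothing more can be done
[-0.21407786  0.80576317  3.49057609] None
```

The cartridge is out and resting still against the finger in the channel, and I handed the job in at 9.6 s of the 40 s allowed.

- **Lock slide:** I pushed the knob left with one pad until it met its stop, at about 6 N. The picture afterwards shows the red mark covered and the green one bare.
- **Eject and catch:** One fingertip pressed the eject key while the other stood in mid-channel. The cartridge popped out and stopped against that finger, about 31 mm out by the top view; the side view roughly agrees.
- **Last checks:** The cartridge's orange front edge sits on the same pixels in two side pictures 0.6 s apart. After I eased off 0.5 mm, the finger held the key down with about 3.5–5 N. The jaws were 48 mm apart, and nothing was gripped or lifted. I saw nothing else moved in the views near the logger.
- **Not confirmed directly:** The finger's touch on the cartridge is too light to tell from the force noise. I infer it from where the cartridge stopped and from the slick slope. My height estimate for the key contact was about 3 mm too high, so I relied on the force reading instead.

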